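Sweep the spilled pebbles into the dustpan

ROBOT

A 6-joint arm with a two-finger parallel gripper is mounted at the origin on the work surface. World frame = base frame: x ahead of the robot, y to its left, z up, the work surface at z = 0. Lengths are in m, angles in rad, forces in N, time in s.
With the tool pointing down it reaches from about 0.35 to 0.975 m from the base axis. Payload 4.9 kg.
Tool frame: the origin (TCP) lies midway between the tips of the shut fingers; the grasp point (between the pads) lies 19 mm behind it (bot.pinch_z is the distance from the TCP to the grasp point, in m); z points along the fingers, y is the line along which they close (so a half turn about z gives the same grasp; the last joint's range is limited). The gripper opens to 85 mm and grips with 20 to 120 N. Pads are 22 mm wide; open, the fingers measure 114 mm over their backs; the gripper's body (76 mm by 85 mm) begins 54 mm behind the grasp point. The pads swing forward as they close: fully open they stand 13 mm farther back than shut.
Start: joints at [-1.459, 0.053, 1.613, -0, 1.476, -0.119], TCP at [0.143, -0.608, 0.231] pointing down, gripper open.
Joint ranges: [-3.01, 3.01], [-1.01, 2.22], [0.06, 2.58], [-1.02, 4.17], [0.09, 2.62], [-3.14, 3.14]. Speed limits (rad/s): [2.57, 2.57, 3.14, 3.14, 3.14, 3.14].

INTERFACE

Orientations are given as a unit quaternion [x, y, z, w].
In Python, from plant import bot gives the robot as it stands.
- The arm moves only by the shell command python3 -m jog 'ROWS'. ROWS is JSON, a list of rows, each an object of numbers: "x", "y", "z": the shift along the tool's x, y, z in mm; "ax", "ay", "az": the turn, a rotation vector about the tool's x, y, z in degrees; "jaw": the closure, from 0 (fully open) to 1 (shut). In form: [{"x": .., "y": .., "z": .., "ax": .., "ay": .., "az": .., "jaw": ..}, ...]. A call has 1 to 10 rows; each row is the pose to reach, as a shift and turn from the pose commanded when the call began, along the tool's axes at that moment; what a row does not reach only later rows make up. A row lasts 1/12 s, in which the tool goes at most 41.7 mm and 7.16 degrees, less where a joint would pass 70% of its speed; a pose out of reach is approached as far as the arm can. A call with a gripper value outside its range is refused whole. The fingers move at their own pace and stop on an object; the grip force is fixed at half the most. Time passes only in rows, so rows that repeat a pose let the fingers close. It gives the time, the measured TCP pose, the force, the opening and the grip force at its end, in the units of the state.
- bot.get_state(): the state, without advancing time (a new reading comes with each control period).
- bot.snapshot(name): name is "scene" or "side" or "wrist"; returns a dict with "color" (400x640x3 uint8, blue, green, red), "z_map" (400x640 float32, m along the optical axis (not along the pixel's ray), 0 where there is no reading), "intrinsics" (3x3 intrinsics, pixels), "k1" (the pictures are not rectified: a ray, as slopes to the right and down, at radius r is drawn at 1 + k1 r^2 times it, then the intrinsics apply), "pose" (4x4, takes a point from camera to world coordinates); the wrist camera has in their place "hand_eye" (4x4, takes a point from camera to tool coordinates, whose origin is the TCP and whose axes are the flange's). Camera axes: x right, y up, looking along -z (the intrinsics and any distortion apply to the point x, -y, -z); pixel columns grow to the right and rows downward; lengths in m; the calibration is good to about 2 mm. A picture is of the moment at which its call begins: read the wrist's pose just before it.
- bot.job_done(): hands the job in; it is judged then, once.
Trained networks look in the newest picture that a camera, given by its name, has taken for a name from the list of things; names that differ only in an ending like _2 or _b are one class to them, and where a whole thing is asked for, a point or a joint stands for the part that bears it (a point fixed in the world has none). Each returns a list of dicts, best first, with "p" (0 to 1); they miss things now and then, are a little off and sometimes report something else, mostly with a low value. They report only what shows in the picture. A call takes as long as a camera call.
- bot.find_in(camera, target): "position" ([x, y, z] in m, in world coordinates, good to about 4 mm: the middle of the surface that is visible of it).
- bot.masks_of(camera, target): "mask" (400x640 bool, what is visible of it).
- bot.pinpoint(camera, target): "position" ([x, y, z] in m, in world coordinates, good to about 4 mm: a listed point, or the origin of a listed thing).
The state is a dict: "time": time; "joint_pos": joint angles; "qvel": joint speeds; "effort": joint torques, N m; "tool_pos": TCP position; "tcp_rot": TCP orientation; "contact_force": force on the tool from outside, world axes, zero at the start; "moment": the same for the moment, N m; "width": finger opening in m; "finger_force": force on a finger pad.
Only numpy, scipy, OpenCV 4.12 (cv2) and the standard library are available. Lean on these libraries where they do the work, as an engineer would, in place of code of your own. Each camera call takes 0.05 s, during which the arm holds its last target. There are 200 camera calls.

TASK

Three pebbles from the plant pot's dressing have spilled onto the mantel in front of the steel dustpan. Using the fingertips as a brush, sweep all three along the granite and over the pan's sloping lip until they lie fully inside on its flat floor. Sweep gently: do not pinch, press down on or lift the pebbles, do not shove or lift the pan, and leave the tealight and everything else on the mantel where it stands.

Things in the scene. Friction and masses are not known exactly. Their poses are not given: they have to be found in the camera images.
- pan: grey sheet-steel hand dustpan with a black grip, lying loose, 0.5 kg, mouth 240 wide. Origin: middle of the lip's front edge, on the granite (z = 0). x points from the mouth into the pan and on to the handle, y along the lip. The lip slopes up from 1 mm at x = 0 to 3 mm at x = 30; the floor goes on flat, 3 above the granite, to the rear wall at x = 187
- pan_floor (a point): point on the pan's flat floor, 110 mm in from the lip's front edge, midway between the side walls; axes as the pan's. Side walls 3 thick, inner faces 117 either side of it, tops rising from 6 mm high near the lip to 50 at the rear; rear wall 77 beyond it, 50 high; handle behind that, 137 long, at most 48 high
- pebble_1: oval cream-grey river pebble 44 x 35 x 19 high mm, smooth, lying flat (all three pebbles are alike to the job). Origin: centre of its underside; x along its length. About 40 g; it slides when pushed at its side, and can turn and slip off sideways if pushed off-centre.
- pebble_2: oval cream-grey river pebble 40 x 34 x 18 high mm, smooth, lying flat (all three pebbles are alike to the job). Origin: centre of its underside; x along its length. About 33 g; it slides when pushed at its side, and can turn and slip off sideways if pushed off-centre.
- pebble_3: oval cream-grey river pebble 42 x 37 x 20 high mm, smooth, lying flat (all three pebbles are alike to the job). Origin: centre of its underside; x along its length. About 42 g; it slides when pushed at its side, and can turn and slip off sideways if pushed off-centre.
- tealight: round white plastic battery tealight, 38 across, 20 high, 40 with its plastic flame; stands loose among the pebbles, 20 g. Origin: centre of its underside. To stay put
- spinning_top: wooden spinning top lying on its side, 48 across, 61 long, 45 high at the stem, beside the pebbles. Origin: under the middle of the line on which it rests. To stay put
- bell: chrome-plated desk bell with a press-button on top, 86 across, 63 high. Origin: centre of its underside. To stay put
- pot: turquoise ceramic plant pot with a small succulent, 122 across, 105 high (165 with leaves). Origin: centre of its underside. To stay put
- vase: squat black glass vase, 120 across, 85 high. Origin: centre of its underside. To stay put
- case: closed stainless steel hinged sunglasses case, 162 x 66, 45 high. Origin: centre of its underside. To stay put

How it is judged:
By the outcome, as a careful person would: the job done as asked, in the order asked, and still so for the second after the job is handed in, with the robot touching nothing.
It also fails if it takes over 64 s, if anything falls off the work surface, if the arm or the gripper's body presses on something with over 40 N, if the wrist force passes 120 N, or if a joint passes its speed limit or range.

## Working session

There is one attempt and no reset: what is moved stays moved. The work goes in short steps, Python scripts to look and compute and a shell command to move; the robot and the scene stay as the last step left them, time stands still between calls to the robot, and variables do not carry over. Pictures are saved under pics/ and viewed, at most 10 in all, crops included, and the job is handed in when it is done.

```bash
mkdir -p pics
cat > h.py <<'E'
import numpy as np,cv2
from plant import bot
from scipy.spatial.transform import Rotation as R
E
python3 - <<'E'
from h import *
s=bot.get_state();print(s['time'],s['tool_pos'],R.from_quat(s['tcp_rot']).as_matrix().round(3).tolist(),s['width'])
for c in ['scene','side']:
    im=bot.snapshot(c);cv2.imwrite(f'pics/{c}0.png',im['color'])
    print(c,im['pose'].round(3).tolist())
    for t in ['pan','pan_floor','pebble_1','tealight','spinning_top','bell','pot','vase','case']:
        for d in bot.pinpoint(c,t)[:4]: print(t,round(d['p'],2),np.round(d['position'],3))
print(bot.get_state()['time'])
E
```

```text
0.0 [ 0.14289846 -0.60778408  0.23003508] [[0.973, 0.229, -0.0], [0.229, -0.973, 0.002], [0.0, -0.002, -1.0]] 0.08561720049091535
scene [[0.86, -0.332, 0.387, 0.975], [0.51, 0.531, -0.677, -0.706], [0.02, 0.78, 0.626, 0.706], [0.0, 0.0, 0.0, 1.0]]
pan 0.76 [ 0.545 -0.073 -0.004]
pan_floor 0.76 [ 0.52  -0.178  0.   ]
pebble_1 0.52 [ 0.558 -0.008  0.002]
pebble_1 0.46 [ 0.488  0.009 -0.001]
pebble_1 0.44 [ 0.624 -0.015  0.   ]
tealight 0.65 [0.701 0.328 0.001]
tealight 0.54 [0.578 0.124 0.002]
spinning_top 0.63 [ 0.739 -0.022  0.001]
bell 0.56 [0.548 0.228 0.002]
pot 0.66 [ 0.595  0.483 -0.001]
pot 0.52 [ 0.589 -0.511 -0.005]
pot 0.34 [ 0.521 -0.18   0.002]
vase 0.83 [ 0.587 -0.509 -0.003]
case 0.82 [ 0.704  0.328 -0.002]
side [[-0.921, 0.226, -0.317, 0.201], [-0.389, -0.525, 0.757, 0.923], [0.004, 0.82, 0.572, 0.74], [0.0, 0.0, 0.0, 1.0]]
pan 0.67 [ 0.545 -0.077 -0.002]
pan_floor 0.93 [ 0.52  -0.188 -0.001]
pebble_1 0.64 [ 0.487  0.007 -0.002]
pebble_1 0.46 [ 0.626 -0.015  0.001]
tealight 0.56 [0.584 0.126 0.003]
spinning_top 0.6 [ 0.741 -0.023  0.007]
bell 0.84 [0.548 0.224 0.001]
pot 0.84 [0.598 0.484 0.004]
vase 0.84 [ 0.588 -0.512  0.005]
case 0.71 [ 0.703  0.331 -0.001]
1.0
```

View pics/scene0.png

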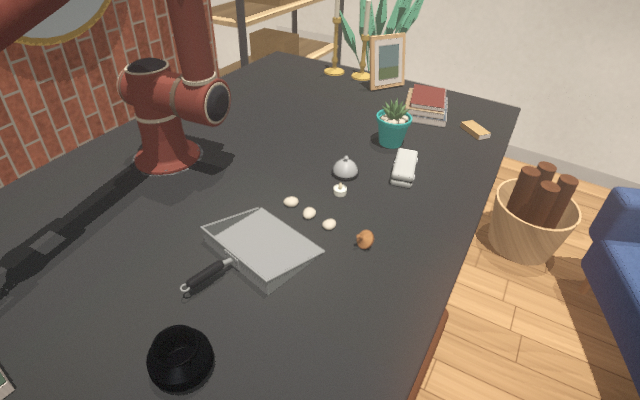

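View pics/side0.png

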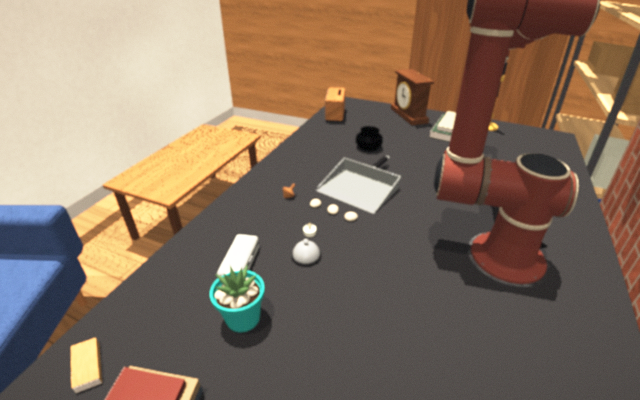

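The scene view shows three pebbles in a row (pixels 291,202 / 309,213 / 329,224) just before the lip, with the tealight behind them at (340,190) and the top to the right at (365,240). The side view agrees. The pan's x axis is about (-0.22, -0.975), and the pebbles lie about 70 mm before the lip at y ≈ -74, -3 and 65 mm. I'll go above and look closer.

```bash
python3 -m jog '[{"x":28,"y":-28,"az":-6.4,"jaw":0.7},{"x":56,"y":-56,"az":-12.8,"jaw":0.7},{"x":84,"y":-84,"az":-19.2,"jaw":0.7},{"x":112,"y":-112,"az":-25.6,"jaw":0.7},{"x":140,"y":-140,"az":-32,"jaw":0.7},{"x":168,"y":-168,"az":-38.4,"jaw":0.7},{"x":196,"y":-196,"az":-44.8,"jaw":0.7},{"x":224,"y":-224,"az":-51.2,"jaw":0.7},{"x":252,"y":-252,"az":-57.6,"jaw":0.7},{"x":280,"y":-280,"az":-64,"jaw":0.7}]'; python3 -c "
from h import *
s=bot.get_state();print(s['time'],s['tool_pos'],s['width'],s['joint_pos'])
M=R.from_quat(s['tcp_rot']).as_matrix();print(M.round(3).tolist());print(M.T@(np.array([.56,.05,.22])-s['tool_pos'])*1000)"
```

```text
1.0 [ 0.14297738 -0.60841303  0.23128517] 0.08549060249263563 [-1.45898499e+00  5.27194977e-02  1.61291054e+00 -4.48259127e-06
  1.47596128e+00 -1.19018553e-01]
[[0.973, 0.229, -0.0], [0.229, -0.973, -0.0], [-0.0, 0.0, -1.0]]
[ 556.59750094 -545.54090336   11.28217842]schema error: expected keys x, y, z, ax, ay, az, jaw
```

```bash
python3 -m jog '[{"x":28,"y":-28,"z":0,"ax":0,"ay":0,"az":-6.4,"jaw":0.7},{"x":56,"y":-56,"z":0,"ax":0,"ay":0,"az":-12.8,"jaw":0.7},{"x":84,"y":-84,"z":0,"ax":0,"ay":0,"az":-19.2,"jaw":0.7},{"x":112,"y":-112,"z":0,"ax":0,"ay":0,"az":-25.6,"jaw":0.7},{"x":140,"y":-140,"z":0,"ax":0,"ay":0,"az":-32,"jaw":0.7},{"x":168,"y":-168,"z":0,"ax":0,"ay":0,"az":-38.4,"jaw":0.7},{"x":196,"y":-196,"z":0,"ax":0,"ay":0,"az":-44.8,"jaw":0.7},{"x":224,"y":-224,"z":0,"ax":0,"ay":0,"az":-51.2,"jaw":0.7},{"x":252,"y":-252,"z":0,"ax":0,"ay":0,"az":-57.6,"jaw":0.7},{"x":280,"y":-280,"z":0,"ax":0,"ay":0,"az":-64,"jaw":0.7}]'; python3 -c "
from h import *
s=bot.get_state();print(s['time'],s['tool_pos'],s['width'],s['joint_pos'])
M=R.from_quat(s['tcp_rot']).as_matrix();print(M.round(3).tolist());print(M.T@(np.array([.56,.05,.22])-s['tool_pos'])*1000)"
```

```text
time: 1.83
tool_pos: [0.3521, -0.2701, 0.2316]
tcp_rot: [0.78, 0.626, 0.0, 0.001]
contact_force: [0.2, -0.3, -0.5]
width: 0.0256
finger_force: 0.0
1.8333 [ 0.35209817 -0.27010514  0.23164497] 0.025572407283115498 [-8.22431849e-01 -4.06767562e-01  2.01500496e+00  9.96954083e-05
  1.53218304e+00 -6.04417024e-01]
[[0.216, 0.976, 0.001], [0.976, -0.216, -0.001], [-0.001, 0.001, -1.0]]
[357.50261627 133.73118543  11.57269838]
```

```bash
python3 -m jog '[{"x":36,"y":13,"z":0,"ax":0,"ay":0,"az":0,"jaw":0.7},{"x":72,"y":26,"z":0,"ax":0,"ay":0,"az":0,"jaw":0.7},{"x":108,"y":39,"z":0,"ax":0,"ay":0,"az":0,"jaw":0.7},{"x":144,"y":52,"z":0,"ax":0,"ay":0,"az":0,"jaw":0.7},{"x":180,"y":65,"z":0,"ax":0,"ay":0,"az":0,"jaw":0.7},{"x":216,"y":78,"z":0,"ax":0,"ay":0,"az":0,"jaw":0.7},{"x":252,"y":92,"z":0,"ax":0,"ay":0,"az":0,"jaw":0.7},{"x":288,"y":106,"z":0,"ax":0,"ay":0,"az":0,"jaw":0.7},{"x":324,"y":120,"z":0,"ax":0,"ay":0,"az":0,"jaw":0.7},{"x":357,"y":134,"z":0,"ax":0,"ay":0,"az":0,"jaw":0.7}]'
cat >> h.py <<'E'
def look(name):
    s=bot.get_state();M=R.from_quat(s['tcp_rot']).as_matrix();t=np.array(s['tool_pos'])
    im=bot.snapshot('wrist');cv2.imwrite(f'pics/{name}.png',im['color'])
    print(s['time'],t.round(4),M.round(3).tolist(),s['width'])
    rel=lambda p:(M.T@(np.array(p)-t)*1000).round(0)
    for n in ['pebble_1','tealight','spinning_top','pan','pan_floor']:
        for d in bot.pinpoint('wrist',n)[:4]: print(n,round(d['p'],2),np.round(d['position'],4),rel(d['position']))
    K=im['intrinsics'];T=np.eye(4);T[:3,:3]=M;T[:3,3]=t;T=T@im['hand_eye']
    for d in bot.masks_of('wrist','pebble_1')[:4]:
        m=d['mask'];v,u=np.nonzero(m);x=(u-K[0,2])/K[0,0];y=(v-K[1,2])/K[1,1]
        r=np.hypot(x,y);q=r.copy()
        for _ in range(8): q=r/(1+im['k1']*q*q)
        f=np.where(r>0,q/np.maximum(r,1e-9),1);z=im['z_map'][v,u]
        P=np.c_[x*f*z,-y*f*z,-z,np.ones(len(z))][z>0]@T.T
        P=P[:,:3];L=(P-t)@M*1000
        print('mask',round(d['p'],2),len(P),np.median(P,0).round(4),'tool lo/hi',np.percentile(L,2,axis=0).round(0),np.percentile(L,98,axis=0).round(0),'px',u.mean().round(),v.mean().round())
E
python3 -c "
from h import *
look('w1')"
```

```text
time: 2.67
tool_pos: [0.562, 0.049, 0.2315]
tcp_rot: [0.781, 0.624, 0.0, 0.0]
contact_force: [0.3, 0.1, 0.7]
width: 0.0257
finger_force: 0.0
2.6667 [0.562  0.049  0.2315] [[0.22, 0.975, 0.001], [0.975, -0.22, 0.0], [0.0, 0.001, -1.0]] 0.025671733957947772
pebble_1 0.97 [0.4932 0.0075 0.004 ] [-56. -58. 227.]
pebble_1 0.89 [ 6.261e-01 -1.660e-02  1.000e-04] [-50.  77. 231.]
pebble_1 0.82 [ 0.5584 -0.0091  0.0024] [-57.   9. 229.]
pebble_1 0.64 [ 0.5199 -0.1786  0.0035] [-231.    9.  228.]
tealight 0.96 [ 0.5825  0.1267 -0.0045] [ 80.   3. 236.]
tealight 0.72 [ 5.554e-01 -6.900e-03  2.000e-04] [-56.   6. 231.]
spinning_top 0.57 [ 0.7413 -0.0237 -0.0008] [-31. 191. 232.]
pan 0.55 [ 0.5432 -0.0729  0.004 ] [-123.    8.  227.]
pan_floor 0.95 [ 0.5214 -0.1795  0.0047] [-232.   11.  227.]
mask 0.82 947 [ 0.5572 -0.0006  0.0162] tool lo/hi [-70. -10. 212.] [-34.  23. 222.] px 323.0 216.0
mask 0.8 832 [ 0.625  -0.0117  0.0153] tool lo/hi [-63.  61. 213.] [-29.  90. 223.] px 387.0 211.0
mask 0.8 972 [0.4913 0.0126 0.0171] tool lo/hi [-70. -79. 211.] [-35. -45. 231.] px 259.0 217.0
```

View pics/w1.png

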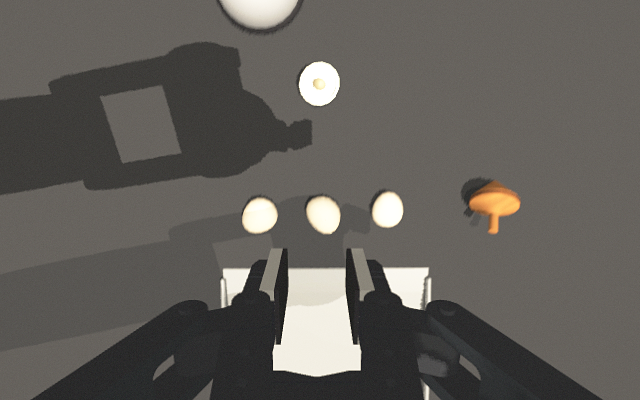

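The wrist view shows the pebbles at (259,217), (323,216) and (387,211), the lip level at v≈268, and the tealight at (319,83). In the tool frame the pebble y values are -61, 7 and 76. The lip is at x≈-122 and the pan's mid-line at y≈9. I'll lower behind the middle pebble.

```bash
python3 -m jog '[{"x":2,"y":7,"z":40,"ax":0,"ay":0,"az":0,"jaw":0.7},{"x":2,"y":7,"z":80,"ax":0,"ay":0,"az":0,"jaw":0.7},{"x":2,"y":7,"z":120,"ax":0,"ay":0,"az":0,"jaw":0.7},{"x":2,"y":7,"z":160,"ax":0,"ay":0,"az":0,"jaw":0.7},{"x":2,"y":7,"z":190,"ax":0,"ay":0,"az":0,"jaw":0.7},{"x":2,"y":7,"z":210,"ax":0,"ay":0,"az":0,"jaw":0.7},{"x":2,"y":7,"z":220,"ax":0,"ay":0,"az":0,"jaw":0.7},{"x":2,"y":7,"z":225,"ax":0,"ay":0,"az":0,"jaw":0.7},{"x":2,"y":7,"z":225,"ax":0,"ay":0,"az":0,"jaw":0.7}]'; python3 -c "
from h import *
look('w2')"
```

```text
time: 3.77
tool_pos: [0.5682, 0.0465, 0.0062]
tcp_rot: [0.782, 0.624, -0.0, -0.0]
contact_force: [-0.0, 0.2, -0.0]
width: 0.0258
finger_force: 0.0
3.7667 [0.5682 0.0465 0.0062] [[0.222, 0.975, -0.0], [0.975, -0.222, -0.0], [-0.0, -0.0, -1.0]] 0.025829612088406447
pebble_1 0.88 [ 0.5551 -0.0055  0.0035] [-54.  -1.   3.]
pebble_1 0.61 [ 6.205e-01 -1.340e-02 -4.000e-04] [-47.  64.   7.]
pebble_1 0.52 [0.4907 0.0061 0.0071] [-57. -67.  -1.]
pebble_1 0.43 [ 0.586   0.1297 -0.001 ] [85. -1.  7.]
tealight 0.98 [ 0.5825  0.129  -0.0028] [84. -4.  9.]
mask 0.94 2637 [0.5589 0.0094 0.0142] tool lo/hi [-46. -17. -12.] [-31.  16.   0.] px 315.0 354.0
mask 0.53 283 [0.494  0.0201 0.0178] tool lo/hi [-65. -74. -65.] [  9. -39.  -5.] px 175.0 373.0
mask 0.45 158 [ 0.6265 -0.0105  0.0175] tool lo/hi [-49.  65. -12.] [-38.  75. -10.] px 470.0 367.0
```

View pics/w2.png

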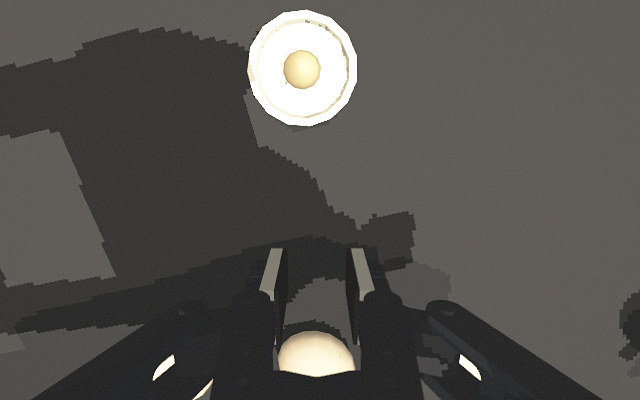

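The middle pebble (316,355) sits centred between the fingers, ahead of them; the tealight (302,68) is well behind. Now I'll sweep.

```bash
python3 -m jog '[{"x":-8,"y":0,"z":0,"ax":0,"ay":0,"az":0,"jaw":0.7},{"x":-16,"y":0,"z":0,"ax":0,"ay":0,"az":0,"jaw":0.7},{"x":-24,"y":0,"z":0,"ax":0,"ay":0,"az":0,"jaw":0.7},{"x":-32,"y":0,"z":0,"ax":0,"ay":0,"az":0,"jaw":0.7},{"x":-40,"y":0,"z":0,"ax":0,"ay":0,"az":0,"jaw":0.7},{"x":-50,"y":0,"z":0,"ax":0,"ay":0,"az":0,"jaw":0.7},{"x":-60,"y":0,"z":0,"ax":0,"ay":0,"az":0,"jaw":0.7},{"x":-70,"y":0,"z":0,"ax":0,"ay":0,"az":0,"jaw":0.7},{"x":-80,"y":0,"z":0,"ax":0,"ay":0,"az":0,"jaw":0.7},{"x":-90,"y":0,"z":0,"ax":0,"ay":0,"az":0,"jaw":0.7}]'
python3 -m jog '[{"x":-10,"y":0,"z":0,"ax":0,"ay":0,"az":0,"jaw":0.7},{"x":-20,"y":0,"z":0,"ax":0,"ay":0,"az":0,"jaw":0.7},{"x":-30,"y":0,"z":0,"ax":0,"ay":0,"az":0,"jaw":0.7},{"x":-42,"y":0,"z":0,"ax":0,"ay":0,"az":0,"jaw":0.7},{"x":-54,"y":0,"z":0,"ax":0,"ay":0,"az":0,"jaw":0.7},{"x":-66,"y":0,"z":0,"ax":0,"ay":0,"az":0,"jaw":0.7},{"x":-78,"y":0,"z":0,"ax":0,"ay":0,"az":0,"jaw":0.7},{"x":-90,"y":0,"z":0,"ax":0,"ay":0,"az":0,"jaw":0.7},{"x":-100,"y":0,"z":0,"ax":0,"ay":0,"az":0,"jaw":0.7},{"x":-108,"y":0,"z":0,"ax":0,"ay":0,"az":0,"jaw":0.7}]'
python3 - <<'E'
from h import *
look('w3')
for c in ['scene','side']:
    im=bot.snapshot(c);cv2.imwrite(f'pics/{c}1.png',im['color'][110:310,200:520] if c=='scene' else im['color'])
    for n in ['pebble_1','pan']: print(c,n,[(round(d['p'],2),np.round(d['position'],3).tolist()) for d in bot.pinpoint(c,n)[:4]])
E
```

```text
time: 4.95
tool_pos: [0.5482, -0.0417, 0.0063]
tcp_rot: [0.781, 0.624, 0.0, -0.0]
contact_force: [0.6, 1.4, 0.5]
width: 0.0254
finger_force: 0.2
time: 5.78
tool_pos: [0.5246, -0.1473, 0.0068]
tcp_rot: [0.782, 0.624, 0.0, 0.0]
contact_force: [1.1, 4.0, 4.6]
width: 0.0256
finger_force: 3.3
5.7833 [ 0.5246 -0.1473  0.0068] [[0.222, 0.975, 0.001], [0.975, -0.222, 0.0], [0.0, 0.001, -1.0]] 0.025609012303132807
pebble_1 0.86 [ 0.5211 -0.1749  0.0015] [-28.   3.   5.]
spinning_top 0.33 [ 0.5214 -0.176   0.0046] [-29.   3.   2.]
pan 0.98 [ 0.5443 -0.0743  0.0037] [76.  3.  3.]
mask 0.68 4686 [ 0.5221 -0.1635  0.0194] tool lo/hi [-38. -13. -15.] [-3. 15. -4.] px 319.0 321.0
scene pebble_1 [(0.71, [0.52, -0.174, 0.006]), (0.58, [0.628, -0.013, -0.001]), (0.48, [0.488, 0.01, 0.001])]
scene pan [(0.97, [0.544, -0.074, -0.003]), (0.6, [0.486, 0.008, -0.003])]
side pebble_1 [(0.42, [0.49, 0.011, 0.001]), (0.4, [0.626, -0.015, -0.001])]
side pan [(0.92, [0.549, -0.078, -0.001])]
```

View pics/scene1.png

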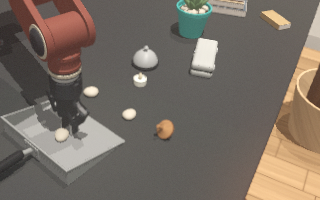

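The pebble is inside the pan (crop 61,134), about 104 mm in, and the pan hasn't moved. I'll back off gently, raise, and go behind the left pebble, running 2 mm higher.

```bash
python3 -m jog '[{"x":6,"y":0,"z":0,"ax":0,"ay":0,"az":0,"jaw":0.7},{"x":16,"y":0,"z":0,"ax":0,"ay":0,"az":0,"jaw":0.7},{"x":24,"y":0,"z":-30,"ax":0,"ay":0,"az":0,"jaw":0.7},{"x":34,"y":0,"z":-65,"ax":0,"ay":0,"az":0,"jaw":0.7},{"x":68,"y":-15,"z":-65,"ax":0,"ay":0,"az":0,"jaw":0.7},{"x":104,"y":-30,"z":-65,"ax":0,"ay":0,"az":0,"jaw":0.7},{"x":140,"y":-44,"z":-65,"ax":0,"ay":0,"az":0,"jaw":0.7},{"x":174,"y":-57,"z":-65,"ax":0,"ay":0,"az":0,"jaw":0.7},{"x":202,"y":-69,"z":-65,"ax":0,"ay":0,"az":0,"jaw":0.7},{"x":202,"y":-69,"z":-65,"ax":0,"ay":0,"az":0,"jaw":0.7}]'
python3 -m jog '[{"x":0,"y":0,"z":25,"ax":0,"ay":0,"az":0,"jaw":0.7},{"x":0,"y":0,"z":45,"ax":0,"ay":0,"az":0,"jaw":0.7},{"x":0,"y":0,"z":57,"ax":0,"ay":0,"az":0,"jaw":0.7},{"x":0,"y":0,"z":63,"ax":0,"ay":0,"az":0,"jaw":0.7},{"x":0,"y":0,"z":63,"ax":0,"ay":0,"az":0,"jaw":0.7}]'
python3 -c "
from h import *
look('w4')"
```

```text
time: 7.27
tool_pos: [0.5004, 0.0715, 0.0711]
tcp_rot: [0.78, 0.626, 0.0, -0.001]
contact_force: [0.2, -0.7, 0.5]
width: 0.0254
finger_force: 0.0
time: 7.68
tool_pos: [0.5007, 0.0664, 0.0067]
tcp_rot: [0.781, 0.624, -0.001, -0.001]
contact_force: [-0.2, -0.4, 0.1]
width: 0.0259
finger_force: 0.0
7.6833 [0.5007 0.0664 0.0067] [[0.221, 0.975, -0.003], [0.975, -0.221, 0.0], [-0.001, -0.003, -1.0]] 0.025870570717927883
pebble_1 0.77 [0.4902 0.0087 0.0057] [-59.   3.   1.]
pebble_1 0.66 [ 0.6245 -0.0152  0.001 ] [-52. 139.   5.]
tealight 0.61 [ 0.5843  0.1295 -0.0025] [80. 68.  9.]
mask 0.97 3873 [ 0.6218 -0.006   0.0145] tool lo/hi [-61. 123. -12.] [-31. 150.   1.] px 601.0 360.0
mask 0.7 1800 [0.4934 0.0251 0.0136] tool lo/hi [-48. -13. -12.] [-37.  17.  -0.] px 321.0 359.0
```

View pics/w4.png

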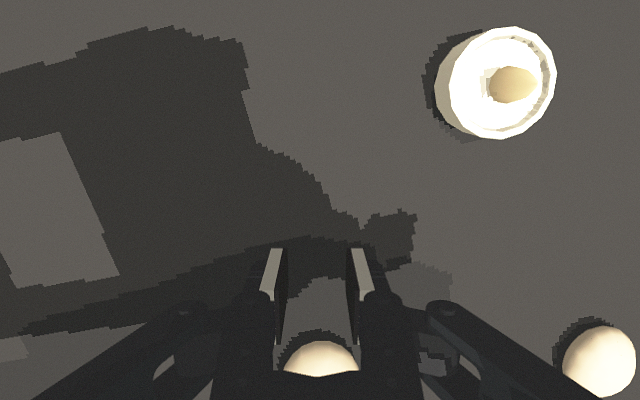

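The left pebble (320,358) is centred to about 2 mm. I'll sweep it in, drifting 16 mm towards the pan's mid-line to clear the side wall.

```bash
python3 -m jog '[{"x":-8,"y":2,"z":-2,"ax":0,"ay":0,"az":0,"jaw":0.7},{"x":-16,"y":2,"z":-2,"ax":0,"ay":0,"az":0,"jaw":0.7},{"x":-24,"y":2,"z":-2,"ax":0,"ay":0,"az":0,"jaw":0.7},{"x":-32,"y":2,"z":-2,"ax":0,"ay":0,"az":0,"jaw":0.7},{"x":-40,"y":3,"z":-2,"ax":0,"ay":0,"az":0,"jaw":0.7},{"x":-50,"y":5,"z":-2,"ax":0,"ay":0,"az":0,"jaw":0.7},{"x":-60,"y":7,"z":-2,"ax":0,"ay":0,"az":0,"jaw":0.7},{"x":-70,"y":9,"z":-2,"ax":0,"ay":0,"az":0,"jaw":0.7},{"x":-80,"y":11,"z":-2,"ax":0,"ay":0,"az":0,"jaw":0.7},{"x":-90,"y":13,"z":-2,"ax":0,"ay":0,"az":0,"jaw":0.7}]'
python3 -m jog '[{"x":-10,"y":2,"z":0,"ax":0,"ay":0,"az":0,"jaw":0.7},{"x":-20,"y":4,"z":0,"ax":0,"ay":0,"az":0,"jaw":0.7},{"x":-30,"y":5,"z":0,"ax":0,"ay":0,"az":0,"jaw":0.7},{"x":-40,"y":5,"z":0,"ax":0,"ay":0,"az":0,"jaw":0.7},{"x":-51,"y":5,"z":0,"ax":0,"ay":0,"az":0,"jaw":0.7},{"x":-62,"y":5,"z":0,"ax":0,"ay":0,"az":0,"jaw":0.7},{"x":-73,"y":5,"z":0,"ax":0,"ay":0,"az":0,"jaw":0.7},{"x":-83,"y":5,"z":0,"ax":0,"ay":0,"az":0,"jaw":0.7},{"x":-91,"y":5,"z":0,"ax":0,"ay":0,"az":0,"jaw":0.7},{"x":-97,"y":5,"z":0,"ax":0,"ay":0,"az":0,"jaw":0.7}]'
python3 - <<'E'
from h import *
look('w5')
im=bot.snapshot('scene')
for n in ['pebble_1','pan']: print(n,[(round(d['p'],2),np.round(d['position'],3).tolist()) for d in bot.pinpoint('scene',n)[:4]])
E
```

```text
time: 8.87
tool_pos: [0.4947, -0.0255, 0.0103]
tcp_rot: [0.781, 0.624, -0.0, -0.0]
contact_force: [-0.0, 0.2, 0.4]
width: 0.0257
finger_force: 0.1
time: 9.7
tool_pos: [0.4802, -0.1209, 0.0125]
tcp_rot: [0.782, 0.624, 0.002, 0.001]
contact_force: [1.6, 5.3, 9.0]
width: 0.0253
finger_force: 5.6
9.7 [ 0.4802 -0.1209  0.0125] [[0.222, 0.975, 0.004], [0.975, -0.222, 0.001], [0.002, 0.004, -1.0]] 0.025348662975733648
pebble_1 0.89 [ 0.4795 -0.1441  0.0088] [-23.   4.   4.]
pan 0.95 [ 5.43e-01 -7.48e-02  5.00e-04] [59. 51. 12.]
mask 0.55 4387 [ 0.4762 -0.1345  0.0205] tool lo/hi [-34. -14. -11.] [-1. 13.  0.] px 315.0 309.0
pebble_1 [(0.67, [0.547, 0.228, 0.002]), (0.55, [0.626, -0.012, -0.002]), (0.55, [0.472, -0.144, 0.005]), (0.43, [0.523, -0.172, 0.009])]
pan [(0.66, [0.547, -0.074, -0.001])]
```

The second pebble is about 82 mm in. However, the vertical force of 9 N shows the tips riding up its flank. For the third I'll run lower, with the fingers closer together so they don't wedge. First a slow retreat.

```bash
python3 -m jog '[{"x":4,"y":0,"z":0,"ax":0,"ay":0,"az":0,"jaw":0.7},{"x":10,"y":0,"z":0,"ax":0,"ay":0,"az":0,"jaw":0.7},{"x":20,"y":0,"z":0,"ax":0,"ay":0,"az":0,"jaw":0.7},{"x":30,"y":0,"z":-30,"ax":0,"ay":0,"az":0,"jaw":0.7},{"x":45,"y":6,"z":-65,"ax":0,"ay":0,"az":0,"jaw":0.8},{"x":75,"y":28,"z":-65,"ax":0,"ay":0,"az":0,"jaw":0.8},{"x":105,"y":51,"z":-65,"ax":0,"ay":0,"az":0,"jaw":0.8},{"x":135,"y":74,"z":-65,"ax":0,"ay":0,"az":0,"jaw":0.8},{"x":165,"y":97,"z":-65,"ax":0,"ay":0,"az":0,"jaw":0.8},{"x":194,"y":118,"z":-65,"ax":0,"ay":0,"az":0,"jaw":0.8}]'
python3 -m jog '[{"x":0,"y":0,"z":25,"ax":0,"ay":0,"az":0,"jaw":0.8},{"x":0,"y":0,"z":45,"ax":0,"ay":0,"az":0,"jaw":0.8},{"x":0,"y":0,"z":60,"ax":0,"ay":0,"az":0,"jaw":0.8},{"x":0,"y":0,"z":67,"ax":0,"ay":0,"az":0,"jaw":0.8},{"x":0,"y":0,"z":67,"ax":0,"ay":0,"az":0,"jaw":0.8},{"x":0,"y":0,"z":67,"ax":0,"ay":0,"az":0,"jaw":0.8}]'
python3 -c "
from h import *
look('w6')
im=bot.snapshot('scene');cv2.imwrite('pics/scene2.png',cv2.resize(im['color'][130:310,180:420],None,fx=2.5,fy=2.5))"
```

```text
time: 11.03
tool_pos: [0.6369, 0.0452, 0.0745]
tcp_rot: [0.781, 0.624, -0.0, -0.0]
contact_force: [1.1, 0.3, 0.4]
width: 0.0169
finger_force: 0.0
time: 11.53
tool_pos: [0.6358, 0.0429, 0.0081]
tcp_rot: [0.781, 0.624, -0.0, -0.0]
contact_force: [0.8, 0.1, 0.3]
width: 0.0172
finger_force: 0.0
11.5333 [0.6358 0.0429 0.0081] [[0.221, 0.975, -0.001], [0.975, -0.221, 0.0], [-0.0, -0.001, -1.0]] 0.01719825679918299
pebble_1 0.88 [ 0.6229 -0.0125  0.0024] [-57.  -0.   6.]
spinning_top 0.6 [ 0.7399 -0.0256 -0.0039] [-44. 117.  12.]
mask 0.63 1652 [6.28e-01 2.00e-04 1.30e-02] tool lo/hi [-50. -11.  -9.] [-37.  14.   2.] px 320.0 358.0
```

View pics/scene2.png

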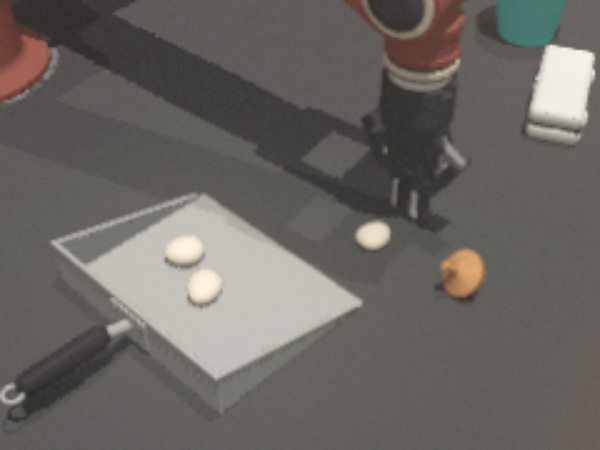

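Both pebbles rest on the pan floor (184,250 and 204,286), and the third (373,236) is ahead of the fingers. Now I'll sweep it at 5 mm, drifting inward.

```bash
python3 -m jog '[{"x":-8,"y":1,"z":3,"ax":0,"ay":0,"az":0,"jaw":0.8},{"x":-16,"y":1,"z":3,"ax":0,"ay":0,"az":0,"jaw":0.8},{"x":-24,"y":1,"z":3,"ax":0,"ay":0,"az":0,"jaw":0.8},{"x":-32,"y":1,"z":3,"ax":0,"ay":0,"az":0,"jaw":0.8},{"x":-40,"y":0,"z":3,"ax":0,"ay":0,"az":0,"jaw":0.8},{"x":-50,"y":-1,"z":3,"ax":0,"ay":0,"az":0,"jaw":0.8},{"x":-60,"y":-2,"z":3,"ax":0,"ay":0,"az":0,"jaw":0.8},{"x":-70,"y":-3,"z":3,"ax":0,"ay":0,"az":0,"jaw":0.8},{"x":-80,"y":-4,"z":3,"ax":0,"ay":0,"az":0,"jaw":0.8},{"x":-90,"y":-5,"z":3,"ax":0,"ay":0,"az":0,"jaw":0.8}]'
python3 -m jog '[{"x":-9,"y":-1,"z":0,"ax":0,"ay":0,"az":0,"jaw":0.8},{"x":-18,"y":-2,"z":0,"ax":0,"ay":0,"az":0,"jaw":0.8},{"x":-27,"y":-3,"z":0,"ax":0,"ay":0,"az":0,"jaw":0.8},{"x":-36,"y":-3,"z":0,"ax":0,"ay":0,"az":0,"jaw":0.8},{"x":-45,"y":-3,"z":0,"ax":0,"ay":0,"az":0,"jaw":0.8}]'
python3 -c "
from h import *
look('w7')"
```

```text
time: 12.77
tool_pos: [0.611, -0.0446, 0.0053]
tcp_rot: [0.781, 0.624, 0.0, 0.0]
contact_force: [0.0, 0.4, 0.4]
width: 0.0174
finger_force: 0.1
time: 13.18
tool_pos: [0.5986, -0.0875, 0.0056]
tcp_rot: [0.781, 0.624, 0.0, 0.0]
contact_force: [0.7, 1.9, 1.8]
width: 0.0172
finger_force: 1.0
13.1833 [ 0.5986 -0.0875  0.0056] [[0.221, 0.975, 0.001], [0.975, -0.221, 0.0], [0.0, 0.001, -1.0]] 0.017205774937016815
pebble_1 0.69 [ 0.5893 -0.1121  0.004 ] [-26.  -4.   2.]
spinning_top 0.92 [ 0.7382 -0.0254 -0.0031] [ 91. 122.   9.]
pan 0.72 [ 0.541  -0.0745  0.0049] [ -0. -59.   1.]
mask 0.73 3493 [ 0.5941 -0.1069  0.0189] tool lo/hi [-38. -11. -16.] [-5. 10. -5.] px 316.0 327.0
mask 0.51 28764 [ 0.5021 -0.0901  0.002 ] tool lo/hi [ -71. -159.   -3.] [ 3. 62.  6.] px 160.0 306.0
```

Forces are small. I'll continue the last stretch.

```bash
python3 -m jog '[{"x":-8,"y":0,"z":0,"ax":0,"ay":0,"az":0,"jaw":0.8},{"x":-17,"y":0,"z":0,"ax":0,"ay":0,"az":0,"jaw":0.8},{"x":-26,"y":0,"z":0,"ax":0,"ay":0,"az":0,"jaw":0.8},{"x":-35,"y":0,"z":0,"ax":0,"ay":0,"az":0,"jaw":0.8},{"x":-43,"y":0,"z":0,"ax":0,"ay":0,"az":0,"jaw":0.8},{"x":-50,"y":0,"z":0,"ax":0,"ay":0,"az":0,"jaw":0.8},{"x":-55,"y":0,"z":0,"ax":0,"ay":0,"az":0,"jaw":0.8}]'
python3 -m jog '[{"x":4,"y":0,"z":0,"ax":0,"ay":0,"az":0,"jaw":0.8},{"x":12,"y":0,"z":0,"ax":0,"ay":0,"az":0,"jaw":0.8},{"x":22,"y":0,"z":0,"ax":0,"ay":0,"az":0,"jaw":0.8},{"x":32,"y":0,"z":-30,"ax":0,"ay":0,"az":0,"jaw":0.8},{"x":50,"y":0,"z":-65,"ax":0,"ay":0,"az":0,"jaw":0.8},{"x":80,"y":0,"z":-90,"ax":0,"ay":0,"az":0,"jaw":0.8},{"x":110,"y":0,"z":-115,"ax":0,"ay":0,"az":0,"jaw":0.8},{"x":140,"y":0,"z":-140,"ax":0,"ay":0,"az":0,"jaw":0.8},{"x":150,"y":0,"z":-170,"ax":0,"ay":0,"az":0,"jaw":0.8},{"x":150,"y":0,"z":-200,"ax":0,"ay":0,"az":0,"jaw":0.8}]'
python3 - <<'E'
from h import *
look('w8')
for c in ['scene','side']:
    im=bot.snapshot(c)
    if c=='scene':cv2.imwrite('pics/scene3.png',cv2.resize(im['color'][110:310,160:440],None,fx=2.5,fy=2.5))
    for n in ['pebble_1','pan','tealight','spinning_top','bell']: print(c,n,[(round(d['p'],2),np.round(d['position'],3).tolist()) for d in bot.pinpoint(c,n)[:3]])
E
```

```text
time: 14.12
tool_pos: [0.5861, -0.1416, 0.0053]
tcp_rot: [0.782, 0.624, -0.0, 0.0]
contact_force: [-0.2, 0.1, -0.3]
width: 0.0171
finger_force: 0.1
time: 14.95
tool_pos: [0.6192, 0.0103, 0.2062]
tcp_rot: [0.78, 0.626, 0.0, -0.001]
contact_force: [0.6, -0.4, -0.2]
width: 0.0169
finger_force: 0.0
14.95 [0.6192 0.0103 0.2062] [[0.216, 0.976, -0.001], [0.976, -0.216, 0.001], [0.001, -0.001, -1.0]] 0.01688357816662602
pebble_1 0.58 [ 0.5783 -0.1651  0.0032] [-180.   -2.  203.]
tealight 0.63 [ 0.5808  0.1272 -0.0007] [106. -63. 207.]
spinning_top 0.69 [ 0.7382 -0.0261 -0.0031] [-10. 124. 209.]
pan 0.8 [ 0.5421 -0.0714 -0.0015] [-97. -57. 208.]
mask 0.64 711 [ 0.5799 -0.162   0.0181] tool lo/hi [-196.  -15.  185.] [-163.   14.  194.] px 316.0 333.0
mask 0.57 1610 [ 0.7306 -0.0232  0.032 ] tool lo/hi [-31. 100. 163.] [  8. 140. 195.] px 444.0 188.0
mask 0.33 1631 [0.5833 0.1282 0.0174] tool lo/hi [ 91. -78. 171.] [125. -44. 200.] px 246.0 55.0
scene pebble_1 [(0.69, [0.577, -0.167, 0.0]), (0.68, [0.472, -0.142, 0.004]), (0.45, [0.522, -0.174, 0.006])]
scene pan [(0.93, [0.544, -0.077, -0.0])]
scene tealight [(0.49, [0.579, 0.125, -0.002])]
scene spinning_top [(0.71, [0.738, -0.024, 0.001])]
scene bell [(0.8, [0.545, 0.228, -0.001])]
side pebble_1 [(0.58, [0.522, -0.177, 0.001]), (0.58, [0.473, -0.14, 0.003]), (0.52, [0.578, -0.166, 0.002])]
side pan [(0.62, [0.549, -0.076, -0.004])]
side tealight [(0.69, [0.586, 0.127, 0.002])]
side spinning_top [(0.64, [0.738, -0.024, 0.004])]
side bell [(0.92, [0.546, 0.226, -0.002])]
```

View pics/scene3.png

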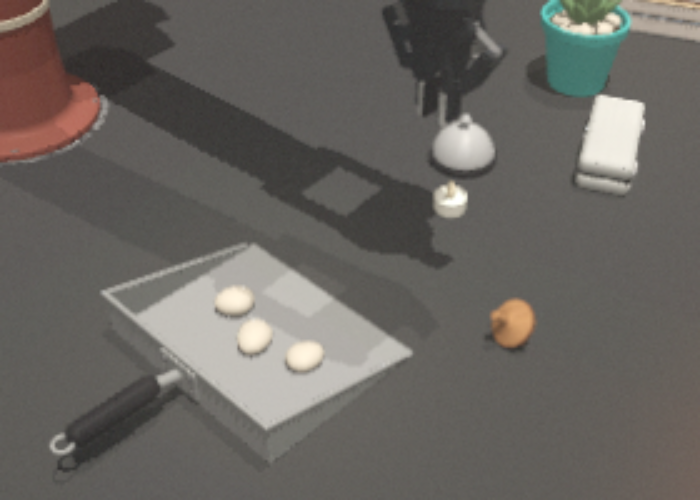

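All three pebbles (234,300 / 255,336 / 305,355) lie on the flat floor, about 80–105 mm in. The pan, tealight, top and bell haven't moved, so I'm handing in.

```bash
python3 -c "
from plant import bot
print(bot.job_done())"
```

```text
the job is handed in; nothing more can be done
None
```

All three pebbles lie on the pan's flat floor, about 80–105 mm in from the lip, and nothing else measurably moved; I handed the job in at about 15 s, but no verdict came back. One blemish: on the second pebble the fingertips rode up its side and pressed with up to about 9 N (about 4.6 N on the first), so those two sweeps were not as gentle as asked.

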